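# Pack up a bench slat on a low steel rail and hold it down

### The arm

A 6-joint arm with a two-finger parallel gripper is mounted at the origin on the work surface. World frame = base frame: x ahead of the robot, y to its left, z up, the work surface at z = 0. Lengths are in m, angles in rad, forces in N, time in s.
With the tool pointing down it reaches from about 0.375 to 0.975 m from the base axis. Payload 3.8 kg.
Tool frame: the origin (TCP) lies midway between the tips of the shut fingers; the grasp point (between the pads) lies 19 mm behind it; z points along the fingers, y is the direction in which the jaws open and shut (so a half turn about z gives the same grasp; the last joint's range is limited). The gripper opens to 85 mm and grips with 20 to 120 N. Pads are 22 mm wide; open, the fingers measure 114 mm over their backs; the gripper's body (76 mm by 85 mm) begins 54 mm behind the grasp point. The pads swing forward as they close: fully open they stand 13 mm farther back than shut.
Start: joints at [1.135, 0.264, 1.604, -0, 1.274, -0.037], TCP at [0.262, 0.622, 0.231] pointing down, gripper open.
Joint ranges: [-2.63, 2.63], [-0.94, 2.18], [0.31, 2.57], [-1.31, 4.45], [0, 2.66], [-2.55, 2.55]. Speed limits (rad/s): [2.57, 2.57, 3.14, 3.14, 3.14, 3.14].

### API

Orientations are given as a rotation vector (axis times angle).
In Python, from workcell import bot gives the robot as it stands.
- The arm moves only by the tool arm_command, never from a script. Its argument "targets" is text: rows parted by semicolons, each of 7 numbers parted by spaces: the shift along the tool's x, y, z in mm, then the turn, a rotation vector about the tool's x, y, z in degrees, then the opening, from 0 (shut) to 1 (fully open). A call has 1 to 10 rows; each row is the pose to reach, as a shift and turn from the pose commanded when the call began, along the tool's axes at that moment; what a row does not reach only later rows make up. A row lasts 1/12 s, in which the tool goes at most 41.7 mm and 7.16 degrees, less where a joint would pass 70% of its speed; a pose out of reach is approached as far as the arm can. A call with a gripper value outside its range is refused whole. The fingers move at their own pace and stop on an object; "newtons" is the grip in N (left out, the last holds). Time passes only in rows, so rows that repeat a pose let the fingers close. It gives the time, the measured TCP pose, the force and the opening at its end, in the units of the state.
- bot.read_state(): the state, without advancing time (a new reading comes with each control period).
- bot.read_camera(name): name is "scene" or "top" or "wrist"; returns (picture, depth): 384x512x3 uint8, blue, green, red; 384x512 float32, m along the optical axis (not along the pixel's ray), 0 where there is no reading.
- bot.camera_params(name): a dict with "fov_y" (degrees; the focal length in pixels is half the picture's height over the tangent of half this angle, whatever the lens; pixels are square), "cx", "cy" (the principal point, pixels), "xyz" and "rotation" of the camera in the world; the wrist camera has in their place "T_tool_cam" (4x4, takes a point from camera to tool coordinates, whose origin is the TCP and whose axes are the flange's). Camera axes: x right, y up, looking along -z (the intrinsics and any distortion apply to the point x, -y, -z); pixel columns grow to the right and rows downward; lengths in m; the calibration is good to about 2 mm. The wrist camera is an equidistant fisheye: a pixel r from the principal point sees the ray r / f radians off the axis. A picture is of the moment at which its call begins: read the wrist's pose just before it. camera_params takes no time and is no camera call.
- bot.finish_job(): hands the job in, once; it reports no verdict.
The state is a dict: "time": time; "q": joint angles; "joint_vel": joint speeds; "joint_torque": joint torques, N m; "tool_pos": TCP position; "tcp_rot": TCP orientation; "wrist_force": force on the tool from outside, world axes, zero at the start; "torque": the same for the moment, N m; "width": opening from 0.0 (shut) to 1.0 (fully open).
Only numpy, scipy, OpenCV 4.12 (cv2) and the standard library are available. Lean on these libraries where they do the work, as an engineer would, in place of code of your own. Each camera call takes 0.05 s, during which the arm holds its last target.

### The job

The near wooden slat of this steel bench frame stands clear of the low rail under its right-hand end (seen from the robot): slip the black horseshoe packers into that gap one on top of another, each pushed along the rail until it is home round the upright stud and let go, until no further packer will go in. Then press the end of the slat down so that it bears firmly on the packers, and finish holding it pressed there with the gripper. Keep unused packers away from the gap and leave the other things on the bench where they are.

Things in the scene. Friction and masses are not known exactly. Their poses are not given: they have to be found in the camera images.
- frame: fixed bench-seat frame of 40 mm steel tube on timber bearers. Origin on the bench top (z 0) below the stud's axis; x away from the robot (yaw within 0.1), y along the slats, z up. Near slat's underside at z 80 when unpressed. Middle and far rails at y +300, +600 (x -110 to +180, tops at 80); second slat, already fixed, at x +50 to +120, top at 108; back tube at x +180 to +220.
- low_rail: fixed low end rail, 40 mm square steel tube along its x axis (the frame's x), from x -110 to +185. Origin: on its top face, on the axis of the stud, an upright 10 mm bolt standing 60 tall on the rail, through a hole in the slat, 12 to 25 proud of the slat's top. The gap to pack, from the rail's top up to the slat's underside, is 7.5 to 19.5 (1 to 3 packers).
- slat: near slat, dark hardwood, 70 wide (35 either side of the stud), 28 thick, 800 long. Origin: on its underside over the middle rail, 300 from the stud towards +y; x away from the robot, y along it, z up. It springs about the middle rail: its free end by the stud goes down about 1 mm per newton pressed there (up to 10 mm), springs back, and hardly gives upwards (0.6 mm).
- slat_under (a point): point on the slat's underside on the stud's axis; its height above the low rail's origin is the gap
- slat_end (a point): a good place to press: on the slat's top face, in the middle of its width, 45 mm beyond the stud towards the free end (the board ends 55 mm further on). The slat's axes.
- packer1: one of four identical loose black plastic horseshoe packers, 125 x 55 x 5 thick, 40 g, lying flat at the start. Origin: on the underside, where the stud's axis lies when home. x axis along it to the open end, z up: plain tail from x -85 to -5 (55 wide in y; grip here), two legs 18 wide with tapered tips from x -5 to +40, slot 18 wide between them, open at +x, closed at x -5.
- packer2: one of four identical loose black plastic horseshoe packers, 125 x 55 x 5 thick, 40 g, lying flat at the start. Origin: on the underside, where the stud's axis lies when home. x axis along it to the open end, z up: plain tail from x -85 to -5 (55 wide in y; grip here), two legs 18 wide with tapered tips from x -5 to +40, slot 18 wide between them, open at +x, closed at x -5.
- packer3: one of four identical loose black plastic horseshoe packers, 125 x 55 x 5 thick, 40 g, lying flat at the start. Origin: on the underside, where the stud's axis lies when home. x axis along it to the open end, z up: plain tail from x -85 to -5 (55 wide in y; grip here), two legs 18 wide with tapered tips from x -5 to +40, slot 18 wide between them, open at +x, closed at x -5.
- packer4: one of four identical loose black plastic horseshoe packers, 125 x 55 x 5 thick, 40 g, lying flat at the start. Origin: on the underside, where the stud's axis lies when home. x axis along it to the open end, z up: plain tail from x -85 to -5 (55 wide in y; grip here), two legs 18 wide with tapered tips from x -5 to +40, slot 18 wide between them, open at +x, closed at x -5.
- glue: bystander: white glue bottle, 52 diameter, 170 tall; origin under its middle
- jar: bystander: glass jar with a steel lid, 60 diameter, 75 tall; origin under its middle
- wrench: bystander: steel wrench lying flat, 170 long; origin near its middle
- tape: bystander: grey tape measure, 68 x 36, 64 tall; origin under its middle
- marker: bystander: white marker with a blue cap lying flat, 140 long along its x, 14 thick; origin under its middle
There are look-alikes about, which are no part of the job. Leave any turquoise look-alike of the packer2 alone.

How it is judged:
On the way:
1. a packer is home round the stud, between the low rail and the slat, and let go ((((horizontal distance between packer1 and low_rail below 0.012 m and angle between the x axis of packer1 and the x axis of low_rail, either way round below 0.35 rad and z of packer1 in the frame of slat_under below 0 m and z of packer1 in the frame of low_rail above -0.003 m) and contact force between the fingers and packer1 below 0.2 N) or ((horizontal distance between packer2 and low_rail below 0.012 m and angle between the x axis of packer2 and the x axis of low_rail, either way round below 0.35 rad and z of packer2 in the frame of slat_under below 0 m and z of packer2 in the frame of low_rail above -0.003 m) and contact force between the fingers and packer2 below 0.2 N) or ((horizontal distance between packer3 and low_rail below 0.012 m and angle between the x axis of packer3 and the x axis of low_rail, either way round below 0.35 rad and z of packer3 in the frame of slat_under below 0 m and z of packer3 in the frame of low_rail above -0.003 m) and contact force between the fingers and packer3 below 0.2 N) or ((horizontal distance between packer4 and low_rail below 0.012 m and angle between the x axis of packer4 and the x axis of low_rail, either way round below 0.35 rad and z of packer4 in the frame of slat_under below 0 m and z of packer4 in the frame of low_rail above -0.003 m) and contact force between the fingers and packer4 below 0.2 N))), for 0.2 s.
At the end, for the whole second after the job is handed in: The fingers press the slat (over 3 N); slat on packers and packers on rail bear over 3 N; the pressed slat is down under 6.5 mm at the stud; each packer is home (origin within 12 mm of the stud axis, 0.35 rad of the rail, under the slat) or over 90 mm from the stud, and none is touched ((contact force between slat and packer1 above 3 N or contact force between slat and packer2 above 3 N or contact force between slat and packer3 above 3 N or contact force between slat and packer4 above 3 N) and (contact force between low_rail and packer1 above 3 N or contact force between low_rail and packer2 above 3 N or contact force between low_rail and packer3 above 3 N or contact force between low_rail and packer4 above 3 N) and contact force between the fingers and slat above 3 N and z of slat_under in the frame of frame above 0.0735 m and ((horizontal distance between packer1 and low_rail below 0.012 m and angle between the x axis of packer1 and the x axis of low_rail, either way round below 0.35 rad and z of packer1 in the frame of slat_under below 0 m and z of packer1 in the frame of low_rail above -0.003 m) or horizontal distance between packer1 and low_rail above 0.09 m) and ((horizontal distance between packer2 and low_rail below 0.012 m and angle between the x axis of packer2 and the x axis of low_rail, either way round below 0.35 rad and z of packer2 in the frame of slat_under below 0 m and z of packer2 in the frame of low_rail above -0.003 m) or horizontal distance between packer2 and low_rail above 0.09 m) and ((horizontal distance between packer3 and low_rail below 0.012 m and angle between the x axis of packer3 and the x axis of low_rail, either way round below 0.35 rad and z of packer3 in the frame of slat_under below 0 m and z of packer3 in the frame of low_rail above -0.003 m) or horizontal distance between packer3 and low_rail above 0.09 m) and ((horizontal distance between packer4 and low_rail below 0.012 m and angle between the x axis of packer4 and the x axis of low_rail, either way round below 0.35 rad and z of packer4 in the frame of slat_under below 0 m and z of packer4 in the frame of low_rail above -0.003 m) or horizontal distance between packer4 and low_rail above 0.09 m) and contact force between the fingers and packer1 below 0.2 N and contact force between the fingers and packer2 below 0.2 N and contact force between the fingers and packer3 below 0.2 N and contact force between the fingers and packer4 below 0.2 N and linear speed of slat below 0.01 m/s); the arm keeps its last pose, push and grip.
It fails at once if another thing on the bench is pushed over 30 mm from its place (distance of any of glue, jar, wrench, tape, marker from where it was at the start of the episode above 0.03 m).
It fails at once if the glue bottle or the jar is knocked over (angle between any of glue, jar's own z axis and vertical above 0.5 rad).
It also fails if it takes over 72 s, if anything falls off the work surface, if the arm or the gripper's body presses on something with over 40 N, if the wrist force passes 120 N, or if a joint passes its speed limit or range.

## Working session

There is one attempt and no reset: what is moved stays moved. The work goes in short steps, Python scripts to look and compute and a tool call to move; the robot and the scene stay as the last step left them, time stands still between calls to the robot, and variables do not carry over. Pictures are saved under pics/ and viewed, and the job is handed in when it is done.

Besides the shell and the picture viewer there is one more tool, called after "Call:" as name(argument=value, ...), one argument or row to a line, values as JSON. arm_command: Moves the arm, as the interface text tells. Its arguments: {"type":"object","properties":{"targets":{"type":"string"},"newtons":{"type":"number"}},"required":["targets"]}

```bash
ls; mkdir -p pics; python3 - <<'E'
from workcell import bot
import cv2,numpy as np,pickle
s=bot.read_state();print(s)
for n in ["scene","top","wrist"]:
    p,d=bot.read_camera(n);cv2.imwrite(f"pics/{n}0.png",p);np.savez(f"{n}0.npz",p=p,d=d)
    print(n,bot.camera_params(n))
E
```

```text
pics
{'time': 0.0, 'q': array([ 1.13508562e+00,  2.64756307e-01,  1.60540594e+00,  7.03250253e-06,
        1.27370069e+00, -3.68985031e-02]), 'joint_vel': array([-1.23229716e-03, -1.08262654e-03,  7.93188272e-05,  1.03523646e-03,
       -1.89714128e-03,  1.54851970e-03]), 'joint_torque': array([-7.04768863e-04, -5.15109086e+01, -3.67312324e+01, -3.61408074e-04,
        1.29718080e-02,  4.25696513e-06]), 'tool_pos': array([0.26180159, 0.62135032, 0.22994266]), 'tcp_rot': array([-0.62220563, -3.0788102 ,  0.00346399]), 'wrist_force': array([-0.39397406,  0.39345661,  0.67842418]), 'torque': array([-0.01069069, -0.01913873, -0.01308443]), 'width': 0.9956919882925145}
scene {'fov_y': 43.59163369389343, 'cx': 258.8744224822785, 'cy': 194.4302538135356, 'xyz': array([ 1.275086  , -0.78959343,  0.85425468]), 'rotation': array([0.90185335, 0.39431022, 0.79140312])}
top {'fov_y': 57.766311332219864, 'cx': 251.8277451438195, 'cy': 196.15025899919405, 'xyz': array([ 0.40605244, -0.07182189,  1.02608754]), 'rotation': array([ 0.05103071, -0.0828955 , -1.54535048])}
wrist {'fov_y': 65.70646984690485, 'cx': 253.3633256229165, 'cy': 197.92569254998546, 'T_tool_cam': array([[ 3.73901472e-04,  9.46059490e-01,  3.23992748e-01,
         8.38409601e-02],
       [ 9.99999777e-01, -1.74669417e-04, -6.44007406e-04,
         1.01993892e-03],
       [-5.52677694e-04,  3.23992917e-01, -9.46059345e-01,
        -1.41823919e-01],
       [ 0.00000000e+00,  0.00000000e+00,  0.00000000e+00,
         1.00000000e+00]])}
```

View pics/scene0.png

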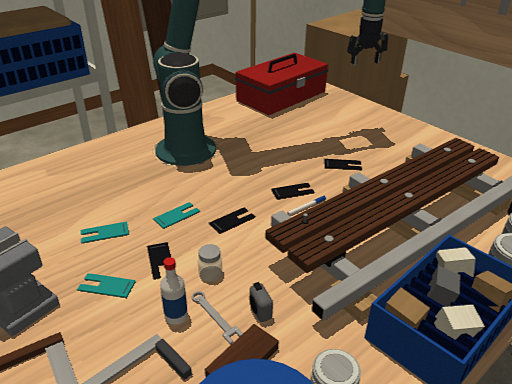

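View pics/top0.png

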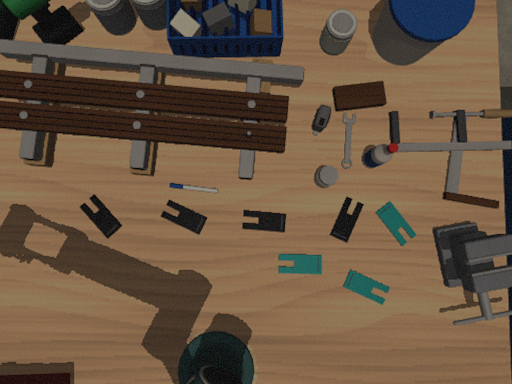

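View pics/wrist0.png

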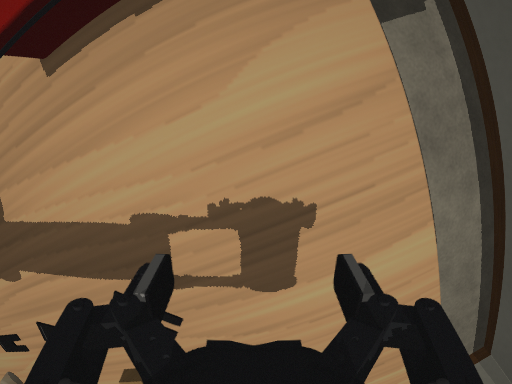

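```bash
cat > h.py <<'E'
import numpy as np,cv2
from scipy.spatial.transform import Rotation as R
from workcell import bot
def campose(n,state=None):
    c=bot.camera_params(n)
    if 'T_tool_cam' in c:
        T=np.eye(4);T[:3,:3]=R.from_rotvec(state['tcp_rot']).as_matrix();T[:3,3]=state['tool_pos']
        return c,T@c['T_tool_cam']
    T=np.eye(4);T[:3,:3]=R.from_rotvec(c['rotation']).as_matrix();T[:3,3]=c['xyz'];return c,T
def rays(n,u,v,state=None):
    c,T=campose(n,state);f=192/np.tan(np.radians(c['fov_y']/2))
    a=(np.asarray(u,float)-c['cx'])/f;b=(np.asarray(v,float)-c['cy'])/f
    if n=='wrist':
        r=np.hypot(a,b)+1e-12;s=np.sin(r)/r
        d=np.stack([a*s,-b*s,-np.cos(r)],-1)
    else: d=np.stack([a,-b,-np.ones_like(a)],-1)
    return d,T
def pts(n,u,v,depth,state=None):
    d,T=rays(n,u,v,state); p=d/(-d[...,2:3])*np.asarray(depth)[...,None]
    return p@T[:3,:3].T+T[:3,3]
def onplane(n,u,v,z,state=None):
    d,T=rays(n,u,v,state);w=d@T[:3,:3].T
    return T[:3,3]+w*((z-T[2,3])/w[...,2:3])
def cloud(n,D,state=None):
    v,u=np.mgrid[0:384,0:512];return pts(n,u,v,D,state)
E
python3 - <<'E'
from h import *
z=np.load('top0.npz');p,D=z['p'],z['d'];C=cloud('top',D)
def st(n,u,v,r=2):
    q=C[v-r:v+r+1,u-r:u+r+1].reshape(-1,3);print(n,np.round(np.median(q,0),4),q[:,2].std().round(4))
st('bench',300,200);st('rail',247,163);st('rail',247,172);st('slat',235,130);st('slat',270,137);st('slat2',200,100);st('mid',140,157);
cv2.imwrite('pics/topc.png',cv2.resize(p[85:255,60:460],None,fx=2,fy=2,interpolation=cv2.INTER_CUBIC))
cv2.imwrite('pics/studc.png',cv2.resize(p[80:185,210:300],None,fx=6,fy=5.5,interpolation=cv2.INTER_CUBIC))
hsv=cv2.cvtColor(p,cv2.COLOR_BGR2HSV)
m=((p.max(2)<45)).astype(np.uint8);m[:185]=0;m[255:]=0
n,l,s,c=cv2.connectedComponentsWithStats(m)
for i in range(1,n):
    if s[i,4]>200:
        ys,xs=np.nonzero(l==i);rc=cv2.minAreaRect(np.stack([xs,ys],1).astype(np.float32))
        b=cv2.boxPoints(rc);W=onplane('top',b[:,0],b[:,1],0.005);cw=onplane('top',np.array(rc[0][0]),np.array(rc[0][1]),.005)
        print(s[i],rc,np.round(cw,4));print(np.round(W[:,:2],4).tolist())
E
```

```text
bench [ 4.864e-01 -2.346e-01  4.000e-04] 0.0021
rail [ 0.5801 -0.0747  0.0712] 0.0014
rail [ 0.555  -0.0754  0.0708] 0.0019
slat [ 0.6627 -0.0402  0.108 ] 0.0014
slat [ 0.6454 -0.1347  0.1082] 0.0014
slat2 [0.7415 0.0566 0.1079] 0.0016
mid [0.5872 0.2182 0.0803] 0.0015
[504 185   8  50 327] ((507.5, 209.5), (49.0, 7.0), 90.0) [ 0.4732 -0.855   0.005 ]
[[0.5466, -0.8472], [0.5471, -0.8686], [0.4007, -0.8626], [0.4002, -0.8415]]
[ 81 195  41  43 682] ((100.65171813964844, 215.92068481445312), (41.439697265625, 19.017417907714844), 48.36646270751953) [0.4252 0.346  0.005 ]
[[0.4503, 0.4077], [0.4882, 0.3691], [0.4001, 0.2844], [0.3628, 0.3232]]
[331 197  32  45 630] ((346.3458251953125, 218.9546661376953), (18.142038345336914, 41.347896575927734), 23.498567581176758) [ 0.4335 -0.3716  0.005 ]
[[0.3874, -0.3227], [0.5003, -0.3713], [0.48, -0.4209], [0.3675, -0.3718]]
[162 200  45  34 625] ((183.81675720214844, 216.38690185546875), (41.476810455322266, 18.074756622314453), 25.34617805480957) [0.4296 0.1055 0.005 ]
[[0.4301, 0.1712], [0.4784, 0.1508], [0.4291, 0.0396], [0.3812, 0.0604]]
[243 210  43  22 621] ((263.9552001953125, 220.53793334960938), (41.522743225097656, 17.854778289794922), 4.763641834259033) [ 0.4231 -0.1288  0.005 ]
[[0.4007, -0.0666], [0.4528, -0.0696], [0.4456, -0.1914], [0.3935, -0.1878]]
[433 226  71  29 839] ((468.55230712890625, 239.9958953857422), (27.362228393554688, 69.62545776367188), 85.48600769042969) [ 0.3802 -0.7345  0.005 ]
[[0.4097, -0.6284], [0.4308, -0.8372], [0.3506, -0.8406], [0.3301, -0.6331]]
```

```bash
python3 - <<'E'
import cv2
p=cv2.imread('pics/scene0.png');cv2.imwrite('pics/scenec.png',cv2.resize(p[140:300,130:350],None,fx=3.5,fy=3.5,interpolation=cv2.INTER_CUBIC))
E
```

```text
(no output)
```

View pics/topc.png

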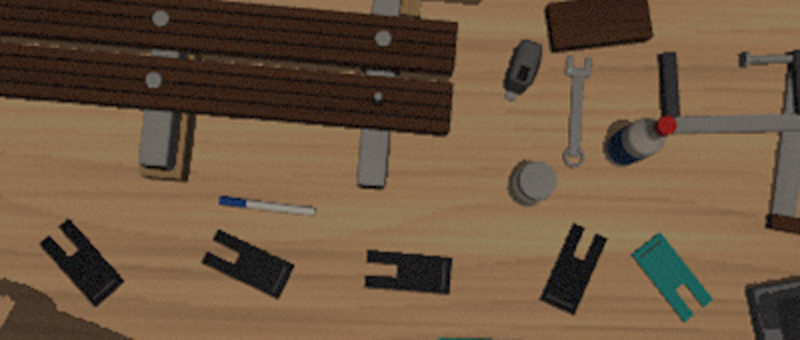

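View pics/studc.png

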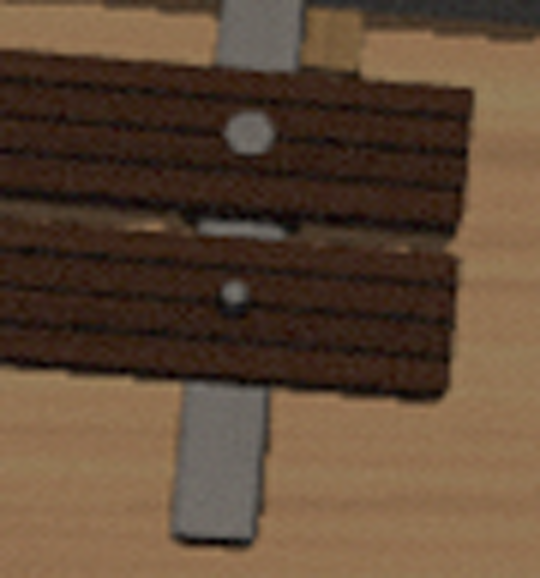

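View pics/scenec.png

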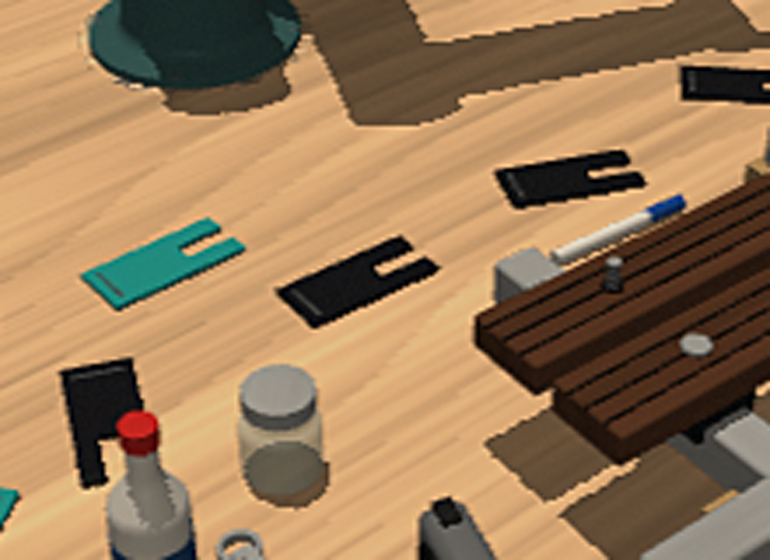

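```bash
cat >> h.py <<'E'
def rel(xyz,yaw_deg,cmd_pos,cmd_rot):
    """target TCP (pointing down, tool x at yaw) as shift mm / rotvec deg in tool axes of given start pose"""
    R0=R.from_rotvec(cmd_rot);y=np.radians(yaw_deg)
    M=np.array([[np.cos(y),np.sin(y),0],[np.sin(y),-np.cos(y),0],[0,0,-1.]])
    Rt=R.from_matrix(M)
    return np.round(R0.inv().apply(np.array(xyz)-cmd_pos)*1000,1),np.round((R0.inv()*Rt).as_rotvec(degrees=True),2)
def yaw(rot):
    m=R.from_rotvec(rot).as_matrix();return np.degrees(np.arctan2(m[1,0],m[0,0]))
E
python3 - <<'E'
from h import *
z=np.load('top0.npz');p,D=z['p'],z['d'];C=cloud('top',D)
for (a,b,c,d) in [(242,150,251,176)]:
    q=C[b:d,a:c].reshape(-1,3);print('rail z',np.median(q[:,2]),q[:,2].mean(),len(q))
q=C[118:140,150:240].reshape(-1,3);q=q[q[:,2]>.1];print('slat',np.median(q[:,2]))
q=C[150:165,135:146].reshape(-1,3);print('mid',np.median(q[:,2]),q[:,2].mean())
q=C[230:250,200:260].reshape(-1,3);print('bench',np.median(q[:,2]))
# near slat edge rows
e=[]
for u in range(20,240,6):
    col=C[105:175,u,2]; v=105+np.nonzero(col>.1)[0].max(); e.append(C[v,u,:2])
e=np.array(e);k=np.polyfit(e[:,1],e[:,0],1);r=e[:,0]-np.polyval(k,e[:,1]);k=np.polyfit(e[abs(r)<.006,1],e[abs(r)<.006,0],1);print('slat near edge x=',k,'yaw deg',-np.degrees(np.arctan(k[0])))
# rail edges
for v in range(152,178,5):
    m=np.nonzero((C[v,235:262,2]>.05))[0]+235;print(v,m.min(),m.max(),C[v,m.min()],C[v,m.max()])
print('stud',onplane('top',249.2-.5+.1,132.7-.4,.129))
g=cv2.cvtColor(p,cv2.COLOR_BGR2GRAY)[126:140,243:256];print(g)
s=bot.read_state()
print(rel([.421,-.168,.12],86.6,s['tool_pos'],s['tcp_rot']),rel([.44,.22,.2],86.6,s['tool_pos'],s['tcp_rot']))
E
```

```text
rail z 0.0710498499135544 0.07116476864954921 234
slat 0.10812474669753563
mid 0.07940386346017969 0.07842203628087006
bench 6.1371015269706675e-06
slat near edge x= [0.06817539 0.6166298 ] yaw deg -3.9001269802417364
152 240 254 [ 0.61073315 -0.05450132  0.07060532] [ 0.61255411 -0.09355415  0.06722557]
157 240 253 [ 0.5958672  -0.05494086  0.07443627] [ 0.59769136 -0.09102406  0.07031724]
162 239 253 [ 0.58315279 -0.05239612  0.06700702] [ 0.58393256 -0.09138609  0.06856798]
167 239 252 [ 0.56913554 -0.05276288  0.06661425] [ 0.56941917 -0.08889263  0.07069306]
172 238 252 [ 0.55499476 -0.05035933  0.06668748] [ 0.55597622 -0.08928637  0.06708048]
177 238 251 [ 0.54144409 -0.0506625   0.0633624 ] [ 0.54148298 -0.08679254  0.06986027]
stud [ 0.65138792 -0.0772837   0.129     ]
[[ 41  43  41  44  41  39  43  45  34  40  44  44  33]
 [ 37  37  40  41  30  41  37  44  40  39  45  45  47]
 [ 23  25  20  21  23  27  30  21  33  31  29  36  32]
 [ 31  37  37  38  36  27  28  26  37  32  27  34  23]
 [ 41  38  38  42  39  42  45  37  31  41  38  36  43]
 [ 38  41  37  40  54  76  83  62  44  43  34  36  41]
 [ 39  43  39  31  81 104 107  82  52  31  40  40  38]
 [ 37  29  40  31  85 102 108  81  48  38  44  43  38]
 [ 18  25  27  18  53  86  95  69  37  28  38  40  42]
 [ 26  25  29  12  26  48  39  23  23  10  21  24  23]
 [ 45  35  30  25  24  31  27  23  26  37  35  29  23]
 [ 31  37  33  33  20  24  21  11  29  38  44  37  38]
 [ 37  36  38  39  34  35  32  39  37  35  41  39  38]
 [ 39  34  38  43  36  38  39  34  34  31  39  39  37]]
(array([-453.2, -665.6,  111.4]), array([-9.000e-02,  6.000e-02,  7.055e+01])) (array([-320.1, -300.8,   30.7]), array([-9.000e-02,  6.000e-02,  7.055e+01]))
```

Call:
arm_command(
  targets="-320 -301 30 0 0 70.5 1;-320 -301 30 0 0 70.5 1;-320 -301 30 0 0 70.5 1;-320 -301 30 0 0 70.5 1;-320 -301 30 0 0 70.5 1;-320 -301 30 0 0 70.5 1;-320 -301 30 0 0 70.5 1;-320 -301 30 0 0 70.5 1;-320 -301 30 0 0 70.5 1;-320 -301 30 0 0 70.5 1",
)

```text
time: 0.98
tool_pos: [0.4307, 0.24, 0.2027]
tcp_rot: [2.292, 2.149, 0.0]
wrist_force: [1.1, -0.4, -0.1]
width: 0.999
```

```bash
python3 - <<'E'
from h import *
s=bot.read_state();print(s['time'],s['tool_pos'],yaw(s['tcp_rot']),s['q'])
print(rel([.421,-.168,.10],86.6,s['tool_pos'],s['tcp_rot']))
E
```

```text
0.9833 [0.43067584 0.24001648 0.20267387] 86.32396841693209 [ 4.57933812e-01 -6.34705336e-02  2.01632348e+00 -3.99473809e-05
  1.18864528e+00  5.22107562e-01]
(array([-407.8,   16.5,  102.7]), array([ 0.01, -0.  , -0.28]))
```

Call:
arm_command(
  targets="-408 16 70 0 0 0 1;-408 16 70 0 0 0 1;-408 16 70 0 0 0 1;-408 16 70 0 0 0 1;-408 16 70 0 0 0 1;-408 16 70 0 0 0 1;-408 16 70 0 0 0 1;-408 16 70 0 0 0 1;-408 16 70 0 0 0 1;-408 16 70 0 0 0 1",
)

```text
time: 1.82
tool_pos: [0.422, -0.1684, 0.1326]
tcp_rot: [2.286, 2.155, 0.0]
wrist_force: [0.1, -0.6, -0.4]
width: 1.0
```

Call:
arm_command(
  targets="0 0 0 0 0 0 1;0 0 0 0 0 0 1;0 0 0 0 0 0 1",
)

```text
time: 2.07
tool_pos: [0.4223, -0.166, 0.1326]
tcp_rot: [-2.286, -2.153, -0.0]
wrist_force: [-0.2, 0.3, 0.7]
width: 1.002
```

```bash
python3 - <<'E'
from h import *
s=bot.read_state();print(s['time'],s['tool_pos'],yaw(s['tcp_rot']),s['q'])
print(rel([.421,-.168,.02],86.6,s['tool_pos'],s['tcp_rot']))
p,D=bot.read_camera('wrist');cv2.imwrite('pics/w1.png',p);np.savez('w1.npz',p=p,d=D,**{k:s[k] for k in('tool_pos','tcp_rot')})
E
```

```text
2.0667 [ 0.42226192 -0.16603805  0.13259156] 86.57356648535594 [-4.29925737e-01 -7.32365037e-02  2.16319288e+00  5.69775623e-04
  1.05277889e+00 -3.70405991e-01]
(array([ -2.1,  -1. , 112.6]), array([-0.05, -0.05, -0.03]))
```

View pics/w1.png

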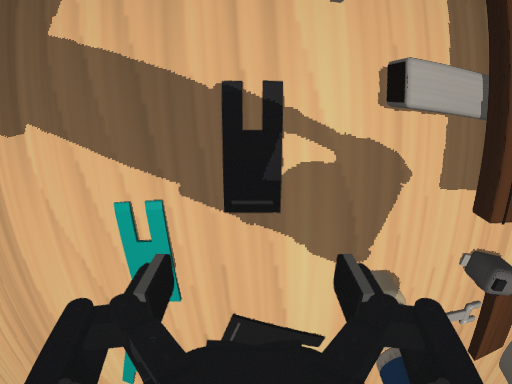

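```bash
python3 - <<'E'
from h import *
s=np.load('w1.npz')
u=np.array([223,280.5,222,283,242,263]);v=np.array([212,212,82,82,129,129])
P=onplane('wrist',u,v,.005,s);print(np.round(P,4))
C=cloud('wrist',s['d'],s);print(C[170,252],C[212-5,230],C[60,255])
E
```

```text
[[ 0.3914 -0.1862  0.005 ]
 [ 0.4474 -0.1895  0.005 ]
 [ 0.4005 -0.0632  0.005 ]
 [ 0.4546 -0.0664  0.005 ]
 [ 0.4155 -0.1072  0.005 ]
 [ 0.4344 -0.1083  0.005 ]]
[ 0.42219482 -0.14597555  0.00484398] [ 0.39858728 -0.18161291  0.00426986] [ 4.30981788e-01 -4.44572225e-02 -2.28719760e-04]
```

Call:
arm_command(
  targets="1 1 40 0 0 0 0.8;1 1 80 0 0 0 0.8;1 1 112 0 0 0 0.8;1 1 112 0 0 0 0.8;1 1 112 0 0 0 0.8;1 1 112 0 0 0 0.8",
  newtons=60,
)

```text
time: 2.62
tool_pos: [0.4252, -0.1648, 0.0225]
tcp_rot: [2.282, 2.157, 0.001]
wrist_force: [1.1, 0.4, 0.6]
width: 0.799
```

```bash
python3 - <<'E'
from h import *
s=bot.read_state();print(s['time'],s['tool_pos'],yaw(s['tcp_rot']),s['wrist_force'],s['width'])
p,D=bot.read_camera('wrist');cv2.imwrite('pics/w2.png',p);np.savez('w2.npz',p=p,d=D,**{k:s[k] for k in('tool_pos','tcp_rot')})
E
```

```text
2.6167 [ 0.42519501 -0.16484215  0.02246685] 86.76634984762987 [1.10670107 0.443595   0.60916187] 0.7985138679853692
```

View pics/w2.png

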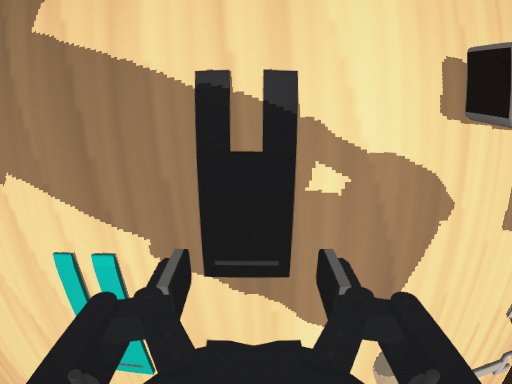

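Call:
arm_command(
  targets="0 -3.5 12 0 0 -0.5 0.8;0 -3.5 22 0 0 -0.5 0.8;0 -3.5 22 0 0 -0.5 0.76;0 -3.5 22 0 0 -0.5 0.76",
)

```text
time: 3.0
tool_pos: [0.4207, -0.1652, -0.0004]
tcp_rot: [2.276, 2.165, 0.0]
wrist_force: [0.5, -0.1, -0.1]
width: 0.761
```

Call:
arm_command(
  targets="0 0 2 0 0 0 0.76;0 0 4 0 0 0 0.76;0 0 4 0 0 0 0.76",
)

```text
time: 3.25
tool_pos: [0.4204, -0.1652, -0.005]
tcp_rot: [2.276, 2.165, 0.0]
wrist_force: [-0.4, -0.4, -0.5]
width: 0.763
```

```bash
python3 - <<'E'
from h import *
s=bot.read_state();print(s['time'],s['tool_pos'],yaw(s['tcp_rot']),s['wrist_force'],s['width'])
p,D=bot.read_camera('wrist');cv2.imwrite('pics/w3.png',cv2.resize(p[200:340,120:390],None,fx=2.9,fy=2.9));np.savez('w3.npz',p=p,d=D,**{k:s[k] for k in('tool_pos','tcp_rot')})
C=cloud('wrist',D,s)
for u,v in [(185,252),(322,252),(183,256),(180,250)]: print(C[v,u])
E
```

```text
3.25 [ 0.42041413 -0.16522682 -0.00498121] 87.14201905913195 [-0.35340012 -0.39123202 -0.47243344] 0.7630882953118003
[ 0.3869218  -0.1512207   0.00908553]
[ 0.45539708 -0.15499285  0.0085109 ]
[ 0.38646035 -0.15176041  0.01216845]
[ 0.38382078 -0.15120501  0.00691578]
```

View pics/w3.png

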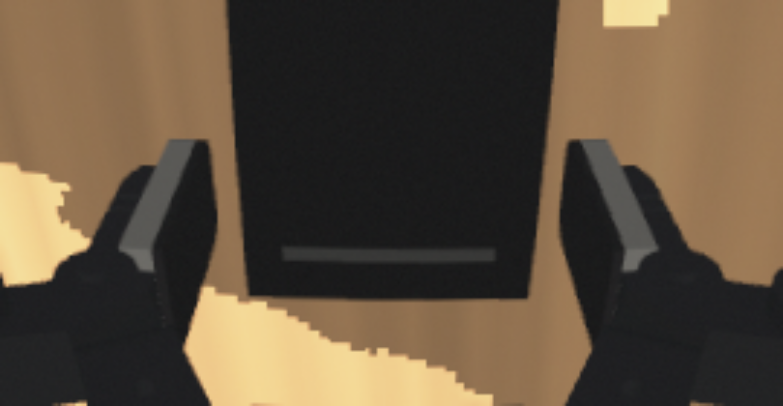

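Call:
arm_command(
  targets="0 0 1 0 0 0 0.76;0 0 2 0 0 0 0.76;0 0 3 0 0 0 0.70;0 0 3 0 0 0 0.70;0 0 3 0 0 0 0.70",
)

```text
time: 3.72
tool_pos: [0.4222, -0.1658, -0.0051]
tcp_rot: [2.275, 2.164, 0.002]
wrist_force: [-4.7, 2.9, 24.2]
width: 0.7
```

Call:
arm_command(
  targets="0 0 -4.5 0 0 0 0.70;0 0 -4.5 0 0 0 0.55;0 0 -4.5 0 0 0 0.5;0 0 -4.5 0 0 0 0.5;0 0 -4.5 0 0 0 0.5;0 0 -4.5 0 0 0 0.5",
  newtons=80,
)

```text
time: 4.22
tool_pos: [0.4215, -0.1656, -0.0014]
tcp_rot: [2.275, 2.165, 0.001]
wrist_force: [-5.3, 2.4, 20.7]
width: 0.597
```

Call:
arm_command(
  targets="0 0 -5 0 0 0 0.5;0 0 -40 0 0 0 0.5;0 0 -80 0 0 0 0.5;0 0 -120 0 0 0 0.5;0 0 -160 0 0 0 0.5;0 0 -160 0 0 0 0.5",
)

```text
time: 4.72
tool_pos: [0.4256, -0.1676, 0.1649]
tcp_rot: [2.266, 2.156, 0.009]
wrist_force: [3.0, -0.8, 0.0]
width: 0.595
```

```bash
python3 - <<'E'
from h import *
s=bot.read_state();print(s['time'],s['tool_pos'],yaw(s['tcp_rot']),s['wrist_force'],s['width'])
p,D=bot.read_camera('wrist');cv2.imwrite('pics/w4.png',p);np.savez('w4.npz',p=p,d=D,**{k:s[k] for k in('tool_pos','tcp_rot')})
C=cloud('wrist',D,s)
for v in range(70,280,15): print(v,C[v,252])
E
```

```text
4.7167 [ 0.42564002 -0.16761145  0.16491175] 87.14819654439063 [ 3.03573708 -0.80357864  0.02208691] 0.59476961465183
70 [ 0.43240525 -0.05308181 -0.00068191]
85 [ 0.43163811 -0.06861197 -0.00105988]
100 [ 0.43087321 -0.0841107  -0.00172719]
115 [ 4.30080998e-01 -9.95309297e-02  3.46492256e-04]
130 [ 0.42931046 -0.11519657 -0.00102888]
145 [ 0.4285203  -0.13106617 -0.00174227]
160 [ 0.42771427 -0.11125057  0.16886997]
175 [ 0.42734741 -0.1182846   0.16992097]
190 [ 0.42697034 -0.12568895  0.17006548]
205 [ 0.42657758 -0.1334574   0.1698432 ]
220 [ 0.42617696 -0.14117762  0.17047617]
235 [ 0.42574909 -0.14958093  0.17029349]
250 [ 0.42530174 -0.15828546  0.17037556]
265 [ 0.42482365 -0.16760493  0.17026937]
```

View pics/w4.png

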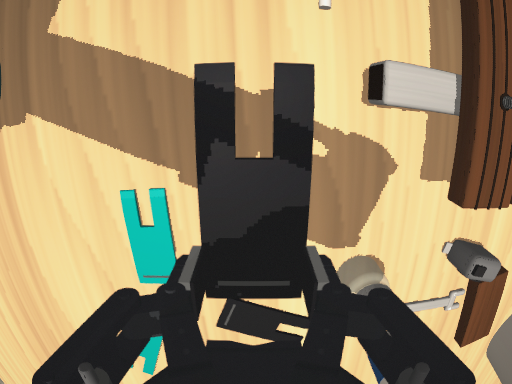

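```bash
python3 - <<'E'
from h import *
s=np.load('w4.npz')
P=onplane('wrist',np.array([236,273,195,314,206,302]),np.array([157.5,157.5,64,64,297,297]),.170,s)
R0=R.from_rotvec(s['tcp_rot']);print(np.round(R0.inv().apply(P-s['tool_pos'])*1000,1))
s=bot.read_state();print(rel([.4944,-.0666,.16],-3.9,s['tool_pos'],s['tcp_rot']))
E
```

```text
[[ 57.8  -8.1  -5.5]
 [ 57.8   9.1  -5.3]
 [101.8 -26.3  -6. ]
 [102.   27.4  -5.3]
 [-22.5 -27.3  -5.3]
 [-23.2  28.3  -4.6]]
(array([103.6,  65.3,   1.7]), array([ 0.63, -0.28, 91.05]))
```

Call:
arm_command(
  targets="104 65 0 0 0 91 0.5;104 65 0 0 0 91 0.5;104 65 0 0 0 91 0.5;104 65 0 0 0 91 0.5;104 65 0 0 0 91 0.5;104 65 0 0 0 91 0.5;104 65 0 0 0 91 0.5;104 65 0 0 0 91 0.5;104 65 0 0 0 91 0.5;104 65 0 0 0 91 0.5",
)

```text
time: 5.6
tool_pos: [0.4888, -0.0642, 0.1539]
tcp_rot: [-3.102, -0.489, 0.006]
wrist_force: [-0.6, 0.2, -0.3]
width: 0.597
```

Call:
arm_command(
  targets="0 0 0 0 0 0 0.5;0 0 0 0 0 0 0.5;0 0 0 0 0 0 0.5",
)

```text
time: 5.85
tool_pos: [0.4896, -0.0644, 0.1552]
tcp_rot: [-3.1, -0.503, 0.003]
wrist_force: [0.4, -0.1, -0.1]
width: 0.595
```

```bash
python3 - <<'E'
from h import *
s=bot.read_state();print(s['time'],s['tool_pos'],yaw(s['tcp_rot']),s['wrist_force'],s['width'])
p,D=bot.read_camera('wrist');cv2.imwrite('pics/w5.png',p);np.savez('w5.npz',p=p,d=D,**{k:s[k] for k in('tool_pos','tcp_rot')})
E
```

```text
5.85 [ 0.48956791 -0.06437309  0.15518497] 18.441441510081468 [ 0.35437192 -0.07657753 -0.09343519] 0.5954983975344321
```

View pics/w5.png

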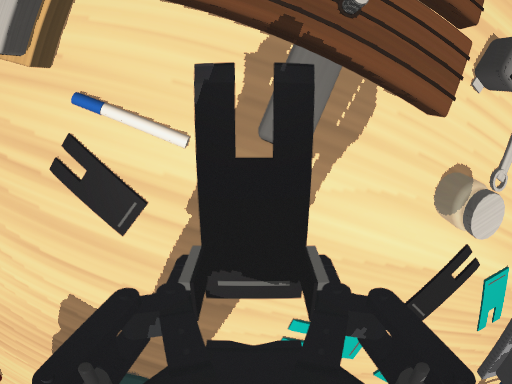

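Rotation limited to 7.16°/row; finish the turn before descending.

Call:
arm_command(
  targets="0 0 0 0 0 11 0.5;0 0 0 0 0 22.3 0.5;0 0 0 0 0 22.3 0.5;0 0 0 0 0 22.3 0.5;0 0 0 0 0 22.3 0.5;0 0 0 0 0 22.3 0.5;0 0 0 0 0 22.3 0.5",
)

```text
time: 6.48
tool_pos: [0.4903, -0.0645, 0.1563]
tcp_rot: [3.14, -0.106, -0.0]
wrist_force: [0.6, -1.1, -0.1]
width: 0.596
```

```bash
python3 - <<'E'
from h import *
s=bot.read_state();print(s['time'],s['tool_pos'],yaw(s['tcp_rot']),s['wrist_force'],s['width'])
p,D=bot.read_camera('wrist');cv2.imwrite('pics/w6.png',p);np.savez('w6.npz',p=p,d=D,**{k:s[k] for k in('tool_pos','tcp_rot')})
E
```

```text
6.4833 [ 0.49028371 -0.06448335  0.15633624] -3.8847544890934036 [ 0.63575612 -1.13870806 -0.14229386] 0.5958184092705358
```

View pics/w6.png

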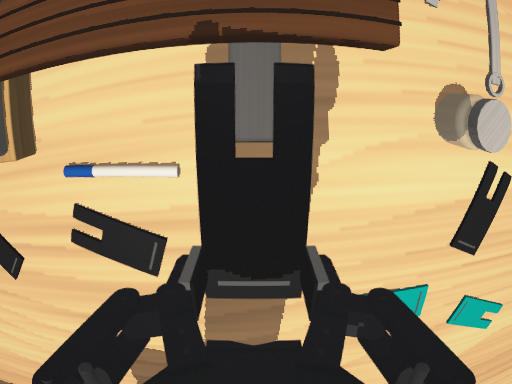

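```bash
python3 - <<'E'
from h import *
s=np.load('w6.npz');C=cloud('wrist',s['d'],s);p=s['p']
R0=R.from_rotvec(s['tcp_rot']);
for v in (52,58):
  print(v,p[v,215:295:3].sum(1))
P=onplane('wrist',np.array([228.5,280.5]),np.array([50,50]),.071,s);print(P,R0.inv().apply(P-s['tool_pos'])*1000)
q=C[100:135,240:270].reshape(-1,3);print('rail',np.median(q,0)); q=C[50:60,240:268].reshape(-1,3);print(np.median(q,0)); q=C[10:30,250:330].reshape(-1,3);print('slat',np.median(q,0))
for v in range(34,50,2): print(v,C[v,255])
print('plate',np.median(C[200:240,230:280].reshape(-1,3),0))
E
```

```text
52 [324 326 326 324 324 276 294 289 300 297 298 294 296 297 293 296 289 294
 292 288 288 282 311 325 326 327 326]
58 [331 332 329 332 331 275 292 292 297 297 295 299 296 298 293 299 292 294
 295 291 288 283 305 333 331 330 329]
[[ 0.61354805 -0.0530693   0.071     ]
 [ 0.61098477 -0.09174164  0.071     ]] [[122.21542934 -19.73941736  85.32523055]
 [122.27808619  19.01773219  85.32543268]]
rail [ 0.56056738 -0.0689463   0.07021306]
[ 0.60870079 -0.07140673  0.0702372 ]
slat [ 0.62566528 -0.09515821  0.10739246]
34 [ 0.61666269 -0.07288892  0.10628333]
36 [ 0.61591506 -0.07285237  0.10352478]
38 [ 0.615809   -0.07287557  0.09757714]
40 [ 0.61601978 -0.07293013  0.08969711]
42 [ 0.61841766 -0.07319193  0.07023959]
44 [ 0.61678453 -0.07308028  0.07047558]
46 [ 0.61524301 -0.07297721  0.07025412]
48 [ 0.61361385 -0.07286569  0.07053205]
plate [ 0.5154301  -0.06567122  0.16139207]
```

Call:
arm_command(
  targets="0 -0.8 40 0 0 0 0.5;0 -0.8 75 0 0 0 0.5;0 -0.8 83 0 0 0 0.5;0 -0.8 83 0 0 0 0.5;0 -0.8 83 0 0 0 0.5;0 -0.8 83 0 0 0 0.5",
)

```text
time: 7.03
tool_pos: [0.492, -0.064, 0.0753]
tcp_rot: [3.139, -0.11, 0.005]
wrist_force: [0.6, 0.3, 0.8]
width: 0.602
```

```bash
python3 - <<'E'
from h import *
s=bot.read_state();print(s['time'],s['tool_pos'],yaw(s['tcp_rot']),s['wrist_force'],s['width'])
p,D=bot.read_camera('wrist');cv2.imwrite('pics/w7.png',p);np.savez('w7.npz',p=p,d=D,**{k:s[k] for k in('tool_pos','tcp_rot')})
C=cloud('wrist',D,s)
print('plate',np.median(C[200:240,230:280].reshape(-1,3),0));print('legs',np.median(C[75:90,200:225].reshape(-1,3),0),np.median(C[75:90,285:300].reshape(-1,3),0));print('rail',np.median(C[100:140,245:265].reshape(-1,3),0))
for v in range(5,60,5): print(v,C[v,255],C[v,330])
E
```

```text
7.0333 [ 0.49202135 -0.06397285  0.07527634] -4.012367630873772 [0.58234281 0.30915352 0.83270127] 0.6015687572757166
plate [ 0.51719294 -0.06521331  0.08041922]
legs [ 0.58503921 -0.05062259  0.08034666] [ 0.58251935 -0.08663132  0.08031413]
rail [ 0.56556112 -0.06851036  0.07020367]
5 [ 0.61595963 -0.07213999  0.09356807] [ 0.61404736 -0.10221053  0.09836851]
10 [ 0.61599048 -0.07218142  0.08619561] [ 0.6140614  -0.10403882  0.09108961]
15 [ 0.61823996 -0.07242309  0.07053546] [ 0.61441685 -0.10641116  0.08180109]
20 [ 0.61574564 -0.0722514   0.06990954] [ 0.63461391 -0.12908274 -0.00071935]
25 [ 0.61310554 -0.07206659  0.06985116] [ 6.30489295e-01 -1.28620139e-01 -3.17101474e-04]
30 [ 0.61049446 -0.07188414  0.06976075] [ 6.26567975e-01 -1.28348490e-01 -5.54289169e-04]
35 [ 0.60758267 -0.07167315  0.07108405] [ 6.22542789e-01 -1.27931099e-01 -2.08975195e-04]
40 [ 0.60521808 -0.07151311  0.07009678] [ 0.61886554 -0.12793708 -0.00136978]
45 [ 0.60248196 -0.07131714  0.07097183] [ 0.61483422 -0.12745517 -0.00068672]
50 [ 0.60008308 -0.07115399  0.07017133] [ 6.10873504e-01 -1.27021761e-01 -1.29039875e-04]
55 [ 0.59754638 -0.07097701  0.07017188] [ 0.60717507 -0.12699623 -0.00104323]
```

View pics/w7.png

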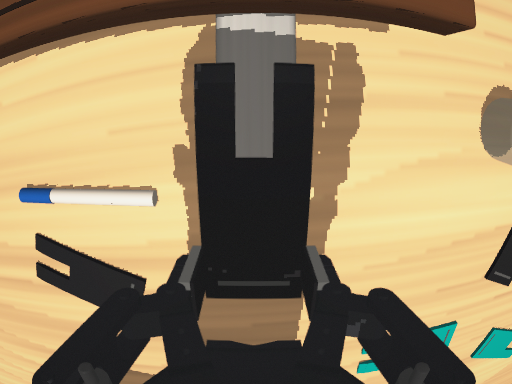

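Call:
arm_command(
  targets="0 0 1.5 0 0 0 0.5;0 0 1.5 0 0 0 0.5;0 0 1.5 0 0 0 0.5",
)

```text
time: 7.33
tool_pos: [0.491, -0.0638, 0.0728]
tcp_rot: [3.139, -0.11, 0.002]
wrist_force: [-0.7, 0.1, -0.0]
width: 0.596
```

```bash
python3 - <<'E'
from h import *
s=bot.read_state();print(s['time'],s['tool_pos'],yaw(s['tcp_rot']),s['wrist_force'],s['width'],R.from_rotvec(s['tcp_rot']).as_matrix()[:,2])
p,D=bot.read_camera('wrist')
C=cloud('wrist',D,s)
print('plate',np.median(C[200:240,230:280].reshape(-1,3),0));print('legs',np.median(C[75:90,200:225].reshape(-1,3),0),np.median(C[75:90,285:300].reshape(-1,3),0));print('rail',np.median(C[100:140,245:265].reshape(-1,3),0))
E
```

```text
7.3333 [ 0.49101442 -0.06379243  0.07278979] -4.027797782327012 [-6.57479565e-01  1.28529684e-01 -1.09138352e-04] 0.5960086095819659 [ 1.54946576e-03 -2.81304636e-04 -9.99998760e-01]
plate [ 0.51616776 -0.06506409  0.07789163]
legs [ 0.58406532 -0.05039206  0.07774903] [ 0.58149473 -0.08647672  0.07766915]
rail [ 0.56467989 -0.06836825  0.07012823]
```

Call:
arm_command(
  targets="15 -0.4 0.5 0 0 0 0.5;30 -0.4 0.5 0 0 0 0.5;45 -0.4 0.5 0 0 0 0.5;55 -0.4 0.5 0 0 0 0.5;62 -0.4 0.5 0 0 0 0.5;62 -0.4 0.5 0 0 0 0.5",
)

```text
time: 7.88
tool_pos: [0.5537, -0.0678, 0.0717]
tcp_rot: [3.14, -0.11, 0.002]
wrist_force: [-0.0, 0.4, 0.0]
width: 0.595
```

```bash
python3 - <<'E'
from h import *
s=bot.read_state();print(s['time'],s['tool_pos'],yaw(s['tcp_rot']),s['wrist_force'],s['width'])
p,D=bot.read_camera('wrist');cv2.imwrite('pics/w8.png',p)
C=cloud('wrist',D,s);print('plate',np.median(C[200:240,230:280].reshape(-1,3),0))
E
```

```text
7.8833 [ 0.553695   -0.06780484  0.07170877] -4.025483746355636 [-0.04257845  0.36548552  0.0356368 ] 0.5952163182958232
plate [ 0.57887495 -0.06906328  0.07680868]
```

View pics/w8.png

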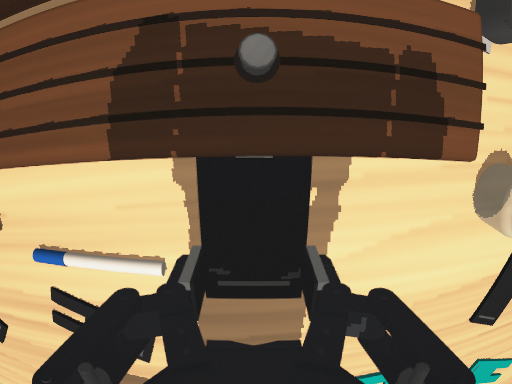

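```bash
python3 - <<'E'
from h import *
s=bot.read_state()
R0=R.from_rotvec(s['tcp_rot'])
P=onplane('wrist',np.array([258.3]),np.array([50]),.1308,s);print(P,R0.inv().apply(P-s['tool_pos'])*1000)
E
```

```text
[[ 0.64946243 -0.07464863  0.1308    ]] [[ 97.18407091   0.16248321 -59.47508711]]
```

Call:
arm_command(
  targets="10 0 0 0 0 0 0.5;20 0 0 0 0 0 0.5;28 0 0 0 0 0 0.5;32 0 0 0 0 0 0.5;34 0 0 0 0 0 0.5;34 0 0 0 0 0 0.5",
)

```text
time: 8.43
tool_pos: [0.5867, -0.0701, 0.0714]
tcp_rot: [3.14, -0.11, 0.0]
wrist_force: [0.4, -0.0, -0.6]
width: 0.596
```

Call:
arm_command(
  targets="1 0 0 0 0 0 0.5;2 0 0 0 0 0 0.5;2 0 0 0 0 0 0.5",
)

```text
time: 8.68
tool_pos: [0.588, -0.0701, 0.0713]
tcp_rot: [3.14, -0.11, -0.0]
wrist_force: [0.2, 0.9, 0.1]
width: 0.596
```

Call:
arm_command(
  targets="1 0 0 0 0 0 0.5;2 0 0 0 0 0 0.5;3 0 0 0 0 0 0.5;3 0 0 0 0 0 0.5",
)

```text
time: 9.02
tool_pos: [0.5905, -0.0703, 0.0711]
tcp_rot: [-3.14, 0.11, 0.003]
wrist_force: [-2.1, 1.5, -0.3]
width: 0.594
```

Call:
arm_command(
  targets="1 0 0 0 0 0 0.5;1.5 0 0 0 0 0 0.5;1.5 0 0 0 0 0 0.5",
)

```text
time: 9.27
tool_pos: [0.5907, -0.0703, 0.0705]
tcp_rot: [-3.139, 0.11, 0.007]
wrist_force: [-4.7, 0.7, 1.6]
width: 0.595
```

```bash
python3 - <<'E'
from h import *
s=bot.read_state();print(s['time'],s['tool_pos'],yaw(s['tcp_rot']),s['wrist_force'],s['width'])
p,D=bot.read_camera('wrist');cv2.imwrite('pics/w9.png',p)
C=cloud('wrist',D,s);print('plate',np.median(C[200:240,230:280].reshape(-1,3),0))
R0=R.from_rotvec(s['tcp_rot'])
E
```

```text
9.2667 [ 0.59067549 -0.0703185   0.07054652] -4.026789300719779 [-4.67232545  0.7269734   1.63059038] 0.5948657205340824
plate [ 0.62939161 -0.07240458  0.10722402]
```

View pics/w9.png

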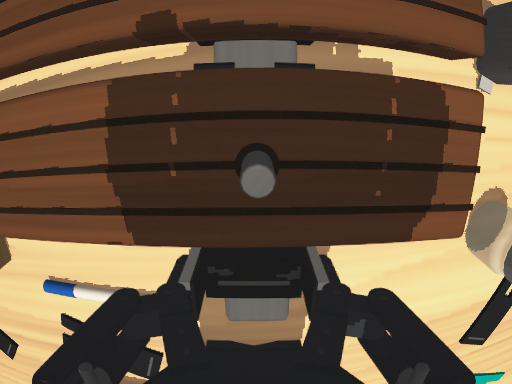

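Call:
arm_command(
  targets="-1 0 1.5 0 0 0 0.5;-1 0 1.5 0 0 0 0.8;-1 0 1.5 0 0 0 0.85;-1 0 1.5 0 0 0 0.85;-1 0 1.5 0 0 0 0.85",
)

```text
time: 9.73
tool_pos: [0.5925, -0.0705, 0.0703]
tcp_rot: [3.14, -0.111, 0.003]
wrist_force: [0.3, 0.1, -0.4]
width: 0.848
```

Call:
arm_command(
  targets="0 0 -30 0 0 0 0.85;-10 0 -60 0 0 0 0.85;-20 0 -80 0 0 0 0.85;-20 0 -80 0 0 0 0.85;-20 0 -80 0 0 0 0.85",
)

```text
time: 10.15
tool_pos: [0.5732, -0.0692, 0.1519]
tcp_rot: [3.139, -0.111, 0.007]
wrist_force: [0.2, -0.1, -1.0]
width: 0.851
```

```bash
python3 - <<'E'
from h import *
s=bot.read_state();print(s['time'],s['tool_pos'],yaw(s['tcp_rot']),s['wrist_force'],s['width'],s['q'])
p,D=bot.read_camera('wrist');cv2.imwrite('pics/w10.png',p);np.savez('w10.npz',p=p,d=D,**{k:s[k] for k in('tool_pos','tcp_rot')})
p,D=bot.read_camera('top');cv2.imwrite('pics/t10.png',cv2.resize(p[80:255,170:320],None,fx=4,fy=3.4))
E
```

```text
10.15 [ 0.57317237 -0.0692379   0.15189818] -4.034993868109474 [ 0.18178499 -0.10511349 -1.00216553] 0.8505574565436731 [-1.63378571e-01  1.40629819e-01  1.90310162e+00  3.93397685e-05
  1.09319467e+00  1.47782461e+00]
```

View pics/w10.png

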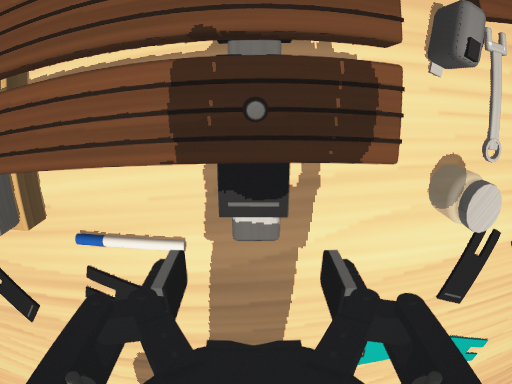

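View pics/t10.png

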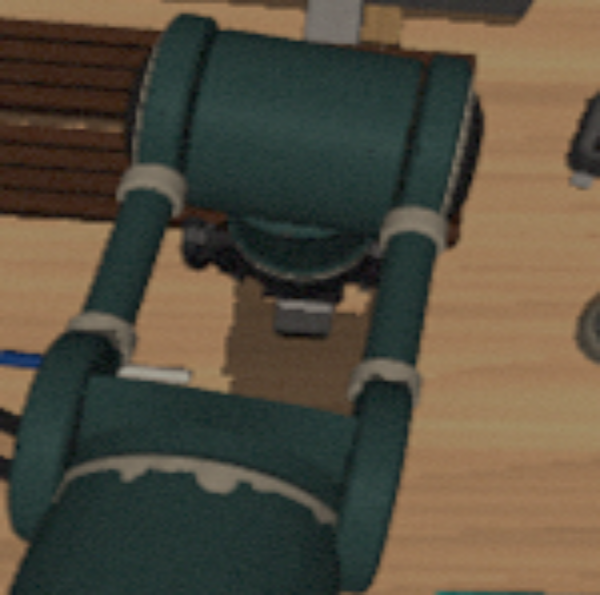

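```bash
python3 - <<'E'
from h import *
s=np.load('w10.npz');C=cloud('wrist',s['d'],s)
st=onplane('wrist',np.array([255.7]),np.array([110.]),.1308,s)[0]
e=onplane('wrist',np.array([219.5,288.5]),np.array([212,212.]),.0755,s)
print(st,e,np.linalg.norm(e.mean(0)[:2]-st[:2]))
f=np.array([np.cos(np.radians(-3.9)),np.sin(np.radians(-3.9))]);d=e.mean(0)[:2]-st[:2];print(d@f,d@[-f[1],f[0]])
print('tail z',np.median(C[170:195,225:280].reshape(-1,3),0)[2],'rail',np.median(C[222:236,240:272].reshape(-1,3),0)[2],'slat',np.median(C[130:155,200:300].reshape(-1,3),0)[2])
for v in range(160,240,5): print(v,C[v,255,2].round(4),end=' ')
E
```

```text
[ 0.65088326 -0.07481378  0.1308    ] [[ 0.57254188 -0.04117138  0.0755    ]
 [ 0.56870867 -0.0956967   0.0755    ]] 0.08051115560231427
-0.08050605556510267 0.0009061974225659825
tail z 0.07505254631169317 rail 0.06998111337139142 slat 0.10733018949501483
160 0.1071 165 0.0746 170 0.076 175 0.0749 180 0.0743 185 0.0755 190 0.0755 195 0.0748 200 0.0753 205 0.0733 210 0.0754 215 0.0755 220 0.0699 225 0.0697 230 0.07 235 0.0692
```

```bash
python3 - <<'E'
from h import *
s=bot.read_state();print(rel([.648,-.1205,.14],-4,s['tool_pos'],s['tcp_rot']))
E
```

```text
(array([80., 46.,  9.]), array([-0.01,  0.03, -0.03]))
```

Call:
arm_command(
  targets="0 20 -10 0 0 0 0;0 46 -10 0 0 0 0;30 46 -5 0 0 0 0;60 46 0 0 0 0 0;78 46 5 0 0 0 0;78 46 5 0 0 0 0;78 46 5 0 0 0 0;78 46 5 0 0 0 0",
)

```text
time: 10.92
tool_pos: [0.6449, -0.12, 0.143]
tcp_rot: [-3.139, 0.11, 0.006]
wrist_force: [-0.3, -0.7, 0.3]
width: 0.002
```

```bash
python3 - <<'E'
from h import *
s=bot.read_state();print(s['time'],s['tool_pos'],yaw(s['tcp_rot']),s['wrist_force'],s['width'])
p,D=bot.read_camera('wrist');cv2.imwrite('pics/w11.png',p)
print(rel([.648,-.1205,.112],-4,s['tool_pos'],s['tcp_rot']))
E
```

```text
10.9167 [ 0.64486846 -0.12004822  0.14298474] -4.0212041066416 [-0.30259502 -0.71646631  0.32445014] 0.0017697652302660035
(array([ 3.3,  0.2, 31. ]), array([-0.03,  0.21, -0.02]))
```

View pics/w11.png

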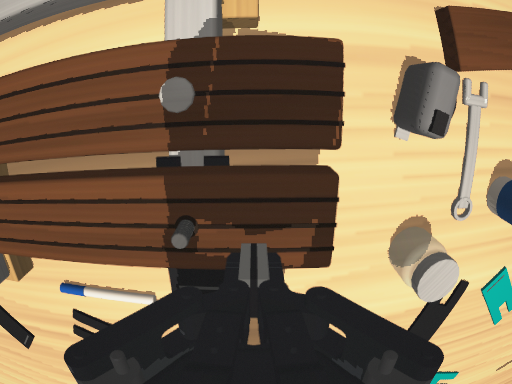

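Call:
arm_command(
  targets="3 0 20 0 0 0 0;3 0 31 0 0 0 0;3 0 33 0 0 0 0;3 0 35 0 0 0 0;3 0 37 0 0 0 0;3 0 37 0 0 0 0;3 0 37 0 0 0 0",
)

```text
time: 11.55
tool_pos: [0.6496, -0.1207, 0.1086]
tcp_rot: [3.139, -0.111, 0.002]
wrist_force: [0.2, 0.6, 0.8]
width: 0.002
```

Call:
arm_command(
  targets="0 0 1 0 0 0 0;0 0 2 0 0 0 0;0 0 3 0 0 0 0;0 0 3 0 0 0 0;0 0 3 0 0 0 0",
)

```text
time: 11.97
tool_pos: [0.6499, -0.1209, 0.1055]
tcp_rot: [3.139, -0.111, 0.002]
wrist_force: [0.5, -0.9, 2.9]
width: -0.001
```

Call:
arm_command(
  targets="0 0 1 0 0 0 0;0 0 2 0 0 0 0;0 0 3 0 0 0 0;0 0 3 0 0 0 0;0 0 3 0 0 0 0",
)

```text
time: 12.38
tool_pos: [0.65, -0.121, 0.1037]
tcp_rot: [3.139, -0.11, 0.002]
wrist_force: [-1.7, -2.1, 9.4]
width: -0.003
```

Call:
arm_command(
  targets="0 0 1 0 0 0 0;0 0 2 0 0 0 0;0 0 3 0 0 0 0;0 0 3 0 0 0 0;0 0 3 0 0 0 0",
)

```text
time: 12.8
tool_pos: [0.65, -0.121, 0.1036]
tcp_rot: [3.139, -0.11, 0.003]
wrist_force: [-8.3, 0.4, 21.6]
width: 0.001
```

Call:
arm_command(
  targets="0 0 0 0 0 0 0;0 0 0 0 0 0 0;0 0 0 0 0 0 0;0 0 0 0 0 0 0;0 0 0 0 0 0 0;0 0 0 0 0 0 0",
)

```text
time: 13.3
tool_pos: [0.65, -0.121, 0.1036]
tcp_rot: [3.139, -0.11, 0.003]
wrist_force: [-8.2, -0.3, 22.6]
width: 0.001
```

```bash
python3 - <<'E'
from h import *
s=bot.read_state();print(s['time'],s['tool_pos'],s['wrist_force'],s['torque'],s['joint_vel'].round(4))
p,D=bot.read_camera('wrist');cv2.imwrite('pics/w12.png',p)
C=cloud('wrist',D,s);print('slat by stud',np.median(C[205:215,200:215].reshape(-1,3),0),C[[200,230],[230,170]])
p,D=bot.read_camera('scene');cv2.imwrite('pics/s12.png',p)
E
```

```text
13.3 [ 0.6499844  -0.12100686  0.10358205] [-8.24149057 -0.30542012 22.55103273] [0.02772263 1.33714526 0.01940911] [ 0.0017  0.0007 -0.0001  0.0016  0.001  -0.0002]
slat by stud [ 0.6799004  -0.0978353   0.10293922] [[ 0.68336222 -0.11005861  0.10023398]
 [ 0.66988582 -0.07625998  0.10403056]]
```

View pics/w12.png

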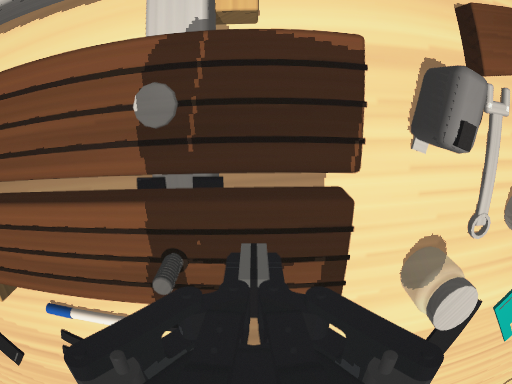

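View pics/s12.png

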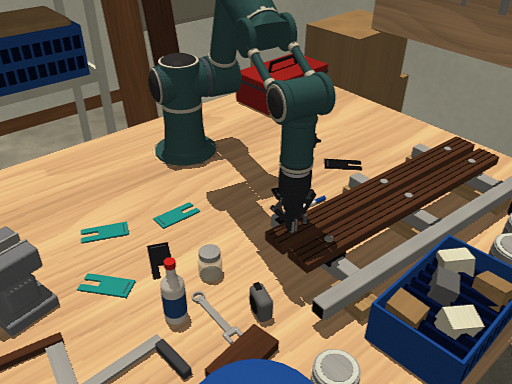

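```bash
python3 - <<'E'
from workcell import bot
print(bot.finish_job())
E
```

```text
the job is handed in; nothing more can be done
None
```

I packed the gap with one black packer, pushed home against the stud and let go. I then pressed the end of the slat down onto it and handed the job in at about 13 s, still pressing.

- **Number of packers:** I measured the gap at about 9.0–9.3 mm. One 5 mm packer leaves about 4.2 mm, so a second would not fit. I judged this from the measurements and did not try a second packer.
- **Packer home:** The push stopped against the stud with about 5 N. The packer's top then measured 5 mm above the rail. Both leg tips showed beyond the slat, one either side of the rail. The tail end measured 80.5 mm from the stud where 85 was expected; I put this down to error in picking the edge in the picture, and it is within the 12 mm allowed.
- **Slat pressed:** It stopped firmly about 4.3 mm down, with the arm pressing at about 22.5 N. The force rose from 9 to 22 N with almost no further travel, so it is bearing on the packer. I did not measure the slat-to-packer force directly. There is also a steady sideways force of about 8 N at the wrist, which I left as it was.
- **Other things:** The bystanders visible in the last pictures looked undisturbed. I did not touch the other three black packers, which are all well over 90 mm from the stud, or the turquoise look-alikes.

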